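# Count three bearings through the counting tray's gate

## Task

Count out a kit's three ball bearings: with your fingertips sweep three of the four loose bearings across the deck of the white counting tray and through its narrow gate into the collecting slot behind it, one at a time, each fully down in the slot before the next goes through. Leave the fourth bearing lying on the deck. Push them only - never pinch, press hard on or lift a bearing - and leave the wheel, servo and coupling on the tray and the screwdriver beside it where they are.

Things in the scene. Friction and masses are not known exactly. Their poses are not given: they have to be found in the camera images.
- tray: white counting tray, fixed, 290 (its x) by 264 mm (its y), wall tops 48 mm above the table. Origin on the table under the middle of the gate line; x points from deck through gate, z up. Flat deck 36 mm above the table, x -218 to 0, y -128 to 128 mm, in 4 mm thick walls standing 12 mm above it. Side pockets beside the slot hold other stock
- gate (a point): middle of the gate, at deck height on the deck's end edge (tray x 0, y 0, z 36 mm); axes as the tray's. The gate is a 36 mm wide gap (y -18 to 18) in a wall at x 0 to 4 mm, 12 mm high. Two 4 mm funnel walls of the same height lead to it, faces from (x -77, y +-128) to (x 0, y +-18) mm; outside them are deck-high corner recesses
- slot (a point): middle of the collecting slot's floor (tray x 32, y 0, z 4 mm); axes as the tray's. Open-topped slot straight behind the gate, x 0 to 64, y -20 to 20 mm (-18 to 18 between the gate posts), 32 mm deeper than the deck. The deck ends in a sheer edge at x 0: a bearing pushed until its centre is past x 0 tips over and drops in; the slot has room for all
- bearing1: deep-groove ball bearing lying flat on the deck: a plain steel ring, 28 mm outside diameter, 8 mm thick, 12 mm bore, dark seals between the rings, about 22 g, slides freely; one of four identical ones. Origin at its centre (40 mm above the table while it lies on the deck), z along its axis
- bearing2: deep-groove ball bearing lying flat on the deck: a plain steel ring, 28 mm outside diameter, 8 mm thick, 12 mm bore, dark seals between the rings, about 22 g, slides freely; one of four identical ones. Origin at its centre (40 mm above the table while it lies on the deck), z along its axis
- bearing3: deep-groove ball bearing lying flat on the deck: a plain steel ring, 28 mm outside diameter, 8 mm thick, 12 mm bore, dark seals between the rings, about 22 g, slides freely; one of four identical ones. Origin at its centre (40 mm above the table while it lies on the deck), z along its axis
- bearing4: deep-groove ball bearing lying flat on the deck: a plain steel ring, 28 mm outside diameter, 8 mm thick, 12 mm bore, dark seals between the rings, about 22 g, slides freely; one of four identical ones. Origin at its centre (40 mm above the table while it lies on the deck), z along its axis
- wheel: small wheel with black rubber tyre and grey hub lying flat on the deck, 40 mm diameter, 18 mm high, origin at the centre of its underside; to be left alone
- servo: grey micro servo standing on the deck in a corner recess outside the funnel, 32 x 12 mm and 30 mm high with a small white arm on top, origin at the centre of its underside; to be left alone
- coupling: aluminium shaft coupling standing upright in the other corner recess, cylinder 19 mm diameter, 25 mm high, origin at the centre of its underside; to be left alone
- screwdriver: black-handled screwdriver, 170 mm long, lying on the table to the robot's right of the tray; to be left alone

How it is judged:
On the way, in this order (a step that is already met when the one before it is completed fails the run):
1. a first bearing is down in the collecting slot (((horizontal distance between bearing1 and slot below 0.034 m and height (world z) of bearing1 below 0.034 m) or (horizontal distance between bearing2 and slot below 0.034 m and height (world z) of bearing2 below 0.034 m) or (horizontal distance between bearing3 and slot below 0.034 m and height (world z) of bearing3 below 0.034 m) or (horizontal distance between bearing4 and slot below 0.034 m and height (world z) of bearing4 below 0.034 m))), for 0.2 s.
2. then a second bearing is down in the collecting slot ((((horizontal distance between bearing1 and slot below 0.034 m and height (world z) of bearing1 below 0.034 m) and (horizontal distance between bearing2 and slot below 0.034 m and height (world z) of bearing2 below 0.034 m)) or ((horizontal distance between bearing1 and slot below 0.034 m and height (world z) of bearing1 below 0.034 m) and (horizontal distance between bearing3 and slot below 0.034 m and height (world z) of bearing3 below 0.034 m)) or ((horizontal distance between bearing1 and slot below 0.034 m and height (world z) of bearing1 below 0.034 m) and (horizontal distance between bearing4 and slot below 0.034 m and height (world z) of bearing4 below 0.034 m)) or ((horizontal distance between bearing2 and slot below 0.034 m and height (world z) of bearing2 below 0.034 m) and (horizontal distance between bearing3 and slot below 0.034 m and height (world z) of bearing3 below 0.034 m)) or ((horizontal distance between bearing2 and slot below 0.034 m and height (world z) of bearing2 below 0.034 m) and (horizontal distance between bearing4 and slot below 0.034 m and height (world z) of bearing4 below 0.034 m)) or ((horizontal distance between bearing3 and slot below 0.034 m and height (world z) of bearing3 below 0.034 m) and (horizontal distance between bearing4 and slot below 0.034 m and height (world z) of bearing4 below 0.034 m)))), for 0.2 s.
3. then a third bearing is down in the collecting slot ((((horizontal distance between bearing1 and slot below 0.034 m and height (world z) of bearing1 below 0.034 m) and (horizontal distance between bearing2 and slot below 0.034 m and height (world z) of bearing2 below 0.034 m) and (horizontal distance between bearing3 and slot below 0.034 m and height (world z) of bearing3 below 0.034 m)) or ((horizontal distance between bearing1 and slot below 0.034 m and height (world z) of bearing1 below 0.034 m) and (horizontal distance between bearing2 and slot below 0.034 m and height (world z) of bearing2 below 0.034 m) and (horizontal distance between bearing4 and slot below 0.034 m and height (world z) of bearing4 below 0.034 m)) or ((horizontal distance between bearing1 and slot below 0.034 m and height (world z) of bearing1 below 0.034 m) and (horizontal distance between bearing3 and slot below 0.034 m and height (world z) of bearing3 below 0.034 m) and (horizontal distance between bearing4 and slot below 0.034 m and height (world z) of bearing4 below 0.034 m)) or ((horizontal distance between bearing2 and slot below 0.034 m and height (world z) of bearing2 below 0.034 m) and (horizontal distance between bearing3 and slot below 0.034 m and height (world z) of bearing3 below 0.034 m) and (horizontal distance between bearing4 and slot below 0.034 m and height (world z) of bearing4 below 0.034 m)))), for 0.2 s.
At the end, for the whole second after the job is handed in: three bearings lie in the collecting slot (centres within 34 mm of its middle and below deck level), the fourth lies flat on the deck before the gate, all at rest; wheel, servo, coupling and screwdriver within 15 mm of where they were ((((x of bearing1 in the frame of tray below -0.008 m and height (world z) of bearing1 between 0.037 and 0.045 m) and (horizontal distance between bearing2 and slot below 0.034 m and height (world z) of bearing2 below 0.034 m) and (horizontal distance between bearing3 and slot below 0.034 m and height (world z) of bearing3 below 0.034 m) and (horizontal distance between bearing4 and slot below 0.034 m and height (world z) of bearing4 below 0.034 m)) or ((horizontal distance between bearing1 and slot below 0.034 m and height (world z) of bearing1 below 0.034 m) and (x of bearing2 in the frame of tray below -0.008 m and height (world z) of bearing2 between 0.037 and 0.045 m) and (horizontal distance between bearing3 and slot below 0.034 m and height (world z) of bearing3 below 0.034 m) and (horizontal distance between bearing4 and slot below 0.034 m and height (world z) of bearing4 below 0.034 m)) or ((horizontal distance between bearing1 and slot below 0.034 m and height (world z) of bearing1 below 0.034 m) and (horizontal distance between bearing2 and slot below 0.034 m and height (world z) of bearing2 below 0.034 m) and (x of bearing3 in the frame of tray below -0.008 m and height (world z) of bearing3 between 0.037 and 0.045 m) and (horizontal distance between bearing4 and slot below 0.034 m and height (world z) of bearing4 below 0.034 m)) or ((horizontal distance between bearing1 and slot below 0.034 m and height (world z) of bearing1 below 0.034 m) and (horizontal distance between bearing2 and slot below 0.034 m and height (world z) of bearing2 below 0.034 m) and (horizontal distance between bearing3 and slot below 0.034 m and height (world z) of bearing3 below 0.034 m) and (x of bearing4 in the frame of tray below -0.008 m and height (world z) of bearing4 between 0.037 and 0.045 m))) and linear speed of each of bearing1, bearing2, bearing3, bearing4 below 0.02 m/s and distance of each of wheel, servo, coupling, screwdriver from where it was at the start of the episode below 0.015 m); the robot touches nothing.
It fails at once if a bearing is lifted more than 8 mm off the deck (height (world z) of any of bearing1, bearing2, bearing3, bearing4 above 0.048 m).
It fails at once if a bearing is pinched or pressed with more than 12 N (contact force between the fingers and bearing1 above 12 N or contact force between the fingers and bearing2 above 12 N or contact force between the fingers and bearing3 above 12 N or contact force between the fingers and bearing4 above 12 N).
It fails at once if wheel, servo, coupling or screwdriver is moved more than 15 mm or lifted (distance of any of wheel, servo, coupling, screwdriver from where it was at the start of the episode above 0.015 m).
It fails at once if wheel, servo or coupling is tipped over (angle between any of wheel, servo, coupling's own z axis and vertical above 0.5 rad).
It also fails if it takes over 66 s, if anything falls off the work surface, if the arm or the gripper's body presses on something with over 40 N, if the wrist force passes 120 N, or if a joint passes its speed limit or range.

## Robot

A 6-joint arm with a two-finger parallel gripper is mounted at the origin on the work surface. World frame = base frame: x ahead of the robot, y to its left, z up, the work surface at z = 0. Lengths are in m, angles in rad, forces in N, time in s.
With the tool pointing down it reaches from about 0.375 to 0.9 m from the base axis. Payload 3.1 kg.
Tool frame: the origin (TCP) lies between the finger pads; the fingertips stand 11 mm ahead of it and the grasp point (between the pads) lies 8 mm behind it; z points along the fingers, y is the direction in which the jaws open and shut (so a half turn about z gives the same grasp; the last joint's range is limited). The gripper opens to 85 mm and grips with 20 to 120 N. Pads are 22 mm wide; open, the fingers measure 114 mm over their backs; the gripper's body (76 mm by 85 mm) begins 54 mm behind the grasp point. The pads swing forward as they close: fully open they stand 13 mm farther back than shut.
Start: joints at [1.056, 0.527, 1.433, -0, 1.181, -0.178], TCP at [0.207, 0.59, 0.242] pointing down, gripper open.
Joint ranges: [-3.08, 3.08], [-0.75, 2.2], [0.22, 2.44], [-1.43, 4.57], [0, 2.65], [-2.85, 2.85]. Speed limits (rad/s): [2.79, 2.79, 3.14, 3.14, 3.14, 3.14].

## Interface

Orientations are given as a unit quaternion [x, y, z, w].
In Python, from station import manip gives the robot as it stands. The module is installed in compiled form; this text tells all that it offers.
- The arm moves only by the tool arm_command, never from a script. Its argument "rows" is a list of rows, each a list of 3 entries, a list of its own where there are three numbers: the shift along the world's x, y, z in mm, then the turn about the world's z in rad, then the closure, from -1 (fully open) to 1 (shut), so that 0 is half open. A call has 1 to 12 rows; each row shifts and turns the commanded pose from where the row before left it; what a row does not reach is not made up. A row lasts 1/8 s, in which the tool goes at most 62.5 mm and 10.7 degrees, less where a joint would pass 70% of its speed; a pose out of reach is approached as far as the arm can. A call with a gripper value outside its range is refused whole. The fingers move at their own pace and stop on an object; "squeeze" is the grip in N (left out, the last holds). Time passes only in rows, so rows that do not move let the fingers close. It gives the time, the measured TCP pose, the force and the opening at its end, in the units of the state.
- manip.sense(): the state, without advancing time (a new reading comes with each control period).
- manip.snapshot(name): name is "side" or "top" or "wrist"; returns the picture (420x560x3 uint8, blue, green, red); there is no depth.
- manip.get_calibration(name): a dict with "fovy" (degrees; the focal length in pixels is half the picture's height over the tangent of half this angle, whatever the lens; pixels are square), "cx", "cy" (the principal point, pixels), "k1" (the pictures are not rectified: a ray, as slopes to the right and down, at radius r is drawn at 1 + k1 r^2 times it, then the intrinsics apply), "R" (3x3) and "t" (3): a world point X has camera coordinates R X + t. Camera axes: x right, y down, z forward; pixel columns grow to the right and rows downward; lengths in m; the calibration is good to about 2 mm. A picture is of the moment at which its call begins: read the wrist's pose just before it. get_calibration takes no time and is no camera call; for the wrist camera it gives the pose at the moment of the call.
- manip.sign_off(): hands the job in, once; it reports no verdict.
The state is a dict: "t": time; "q": joint angles; "qd": joint speeds; "tau": joint torques, N m; "tcp_pos": TCP position; "tool_rot": TCP orientation; "force": force on the tool from outside, world axes, zero at the start; "ft_torque": the same for the moment, N m; "finger_gap": opening from 0.0 (shut) to 1.0 (fully open).
Only numpy, scipy, OpenCV 4.12 (cv2) and the standard library are available. Lean on these libraries where they do the work, as an engineer would, in place of code of your own. Each camera call takes 0.05 s, during which the arm holds its last target.

## Working session

There is one attempt and no reset: what is moved stays moved. The work goes in short steps, Python scripts to look and compute and a tool call to move; the robot and the scene stay as the last step left them, time stands still between calls to the robot, and variables do not carry over. Pictures are saved under pics/ and viewed, and the job is handed in when it is done.

Besides the shell and the picture viewer there is one more tool, called as name(argument=value, ...), one argument or row to a line, values as JSON. arm_command: Moves the arm, as the interface text tells. Its arguments: {"type":"object","properties":{"rows":{"type":"array","items":{"type":"array"}},"squeeze":{"type":"number"}},"required":["rows"]}

```bash
mkdir -p pics; cat > h.py <<'E'
import numpy as np, cv2
from station import manip
def proj(c,X,h=420):
    X=np.atleast_2d(X); p=X@np.array(c['R']).T+np.array(c['t'])
    s=p[:,:2]/p[:,2:]; r2=(s**2).sum(1,keepdims=True)
    f=h/2/np.tan(np.radians(c['fovy'])/2)
    return s*(1+c['k1']*r2)*f+[c['cx'],c['cy']]
def ray(c,u,v,z,h=420):
    f=h/2/np.tan(np.radians(c['fovy'])/2)
    d=np.array([(u-c['cx'])/f,(v-c['cy'])/f]); s=d.copy()
    for _ in range(20): s=d/(1+c['k1']*(s@s))
    R=np.array(c['R']);t=np.array(c['t'])
    o=-R.T@t; w=R.T@np.array([s[0],s[1],1])
    return o+w*(z-o[2])/w[2]
E
python3 - <<'E'
from h import *
s=manip.sense(); print(s)
for n in ['top','side']:
    im=manip.snapshot(n); cv2.imwrite(f'pics/{n}0.png',im); c=manip.get_calibration(n); print(n,c)
E
```

```text
{'t': 0.0, 'q': array([ 1.05547065e+00,  5.28452165e-01,  1.43390085e+00,  2.71085111e-05,
        1.18141773e+00, -1.78466011e-01]), 'qd': array([ 0.00018927,  0.00039797,  0.00084585,  0.00056777,  0.00034966,
       -0.00142798]), 'tau': array([ 1.77172446e-03, -4.42366469e+01, -1.78024936e+01, -9.15125179e-05,
        8.59327381e-03, -2.58409480e-07]), 'tcp_pos': array([0.20617523, 0.58927786, 0.24134267]), 'tool_rot': array([ 1.67639597e-01,  9.85847747e-01, -1.01991401e-03, -3.82041859e-04]), 'force': array([ 0.31891243, -0.30980898,  0.04144794]), 'ft_torque': array([ 0.04342068,  0.00732004, -0.01122132]), 'finger_gap': 1.000582517924448}
top {'fovy': 48.18073554466697, 'cx': 278.6954116906926, 'cy': 204.43295908698474, 'k1': -0.10269750665619723, 'R': array([[ 0.00619343, -0.99997926, -0.00176772],
       [-0.98499643, -0.00579574, -0.17247739],
       [ 0.17246357,  0.00280942, -0.98501189]]), 't': array([-0.12444779,  0.54048789,  1.14545929])}
side {'fovy': 54.89942814226057, 'cx': 277.02785472848393, 'cy': 208.88752761720465, 'k1': -0.10002335288277849, 'R': array([[-0.91615008, -0.40066329,  0.01174549],
       [-0.26394015,  0.58094983, -0.76995643],
       [ 0.30166974, -0.70849575, -0.63798836]]), 't': array([0.43078739, 0.24860946, 0.59650825])}
```

View pics/top0.png

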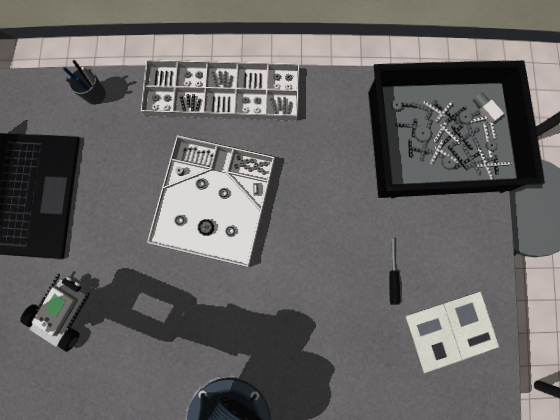

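View pics/side0.png

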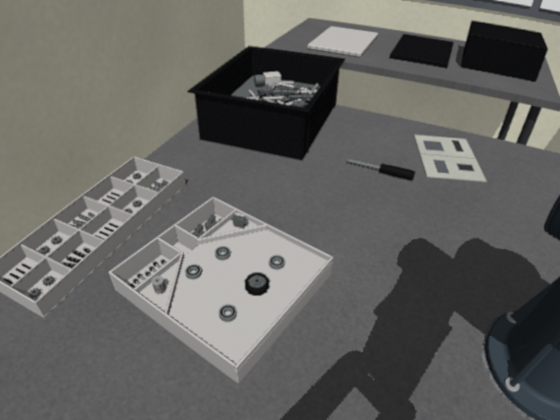

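```bash
python3 - <<'E'
from h import *
c=manip.get_calibration('top'); print(proj(c,manip.sense()['tcp_pos']))
im=cv2.imread('pics/top0.png')[125:275,135:295]; cv2.imwrite('pics/topc.png',cv2.resize(im,None,fx=5,fy=4*1.25*0.8,interpolation=cv2.INTER_CUBIC) if 0 else cv2.resize(im,None,fx=4,fy=4,interpolation=cv2.INTER_CUBIC))
im=cv2.imread('pics/side0.png')[190:385,100:340]; cv2.imwrite('pics/sidec.png',cv2.resize(im,None,fx=3,fy=3,interpolation=cv2.INTER_CUBIC))
im=manip.snapshot('wrist');cv2.imwrite('pics/w0.png',im)
E
```

```text
[[-51.47715359 339.82042673]]
```

View pics/topc.png

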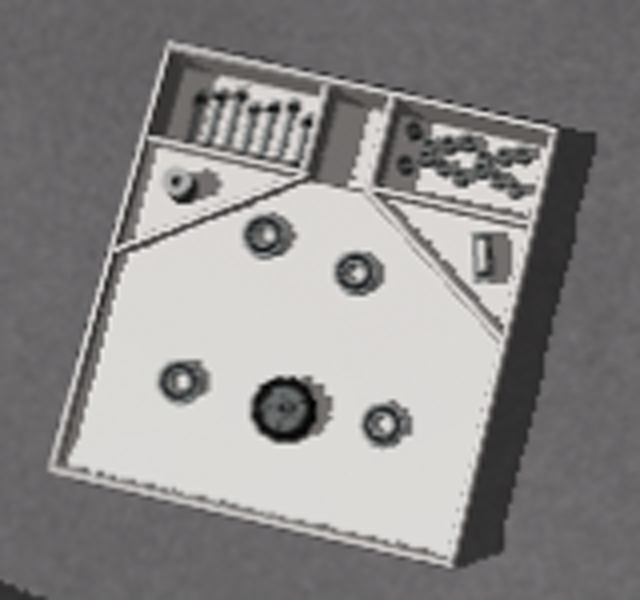

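View pics/w0.png

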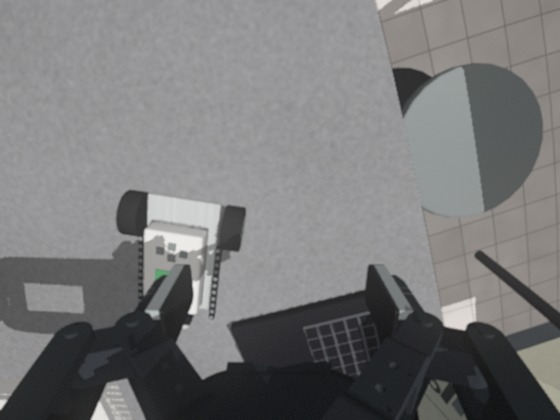

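View pics/sidec.png

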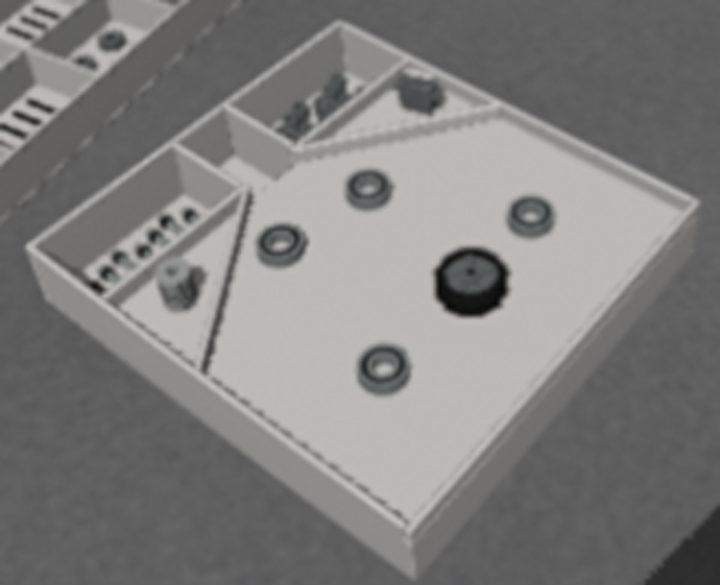

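```bash
cat > fit0.py <<'E'
from h import *
from scipy.optimize import least_squares
T=manip.get_calibration('top');S=manip.get_calibration('side')
tp=lambda p:(np.array(p)+.5)/4-.5+[135,125]
sp=lambda p:(np.array(p)+.5)/3-.5+[100,190]
L=np.array([[.068,.132],[.068,-.132],[-.222,-.132],[-.222,.132]])
top=tp([(170,42),(556,130),(457,567),(50,468)])
side=sp([(28,248),(341,22),(697,204),(411,535)])
def W(p,l,z): 
    l=np.atleast_2d(l);c,s=np.cos(p[2]),np.sin(p[2]); xy=l@np.array([[c,s],[-s,c]])+p[:2]
    return np.c_[xy,np.full(len(xy),z)]
for nm,cams in (('top',[(T,top)]),('side',[(S,side)]),('both',[(T,top),(S,side)])):
    r=least_squares(lambda p:np.concatenate([(proj(c,W(p,L,.048))-o).ravel() for c,o in cams]),[.6,.1,.0]); print(nm,r.x,r.fun.round(1))
p=r.x
def tray(X): 
    c,s=np.cos(p[2]),np.sin(p[2]);d=X[:2]-p[:2]; return np.array([c*d[0]+s*d[1],-s*d[0]+c*d[1]])
for nm,t,s,z in [('bA',(267,236),(368,188),.044),('x',(267,236),(281,243),.044),('bB',(357,272),(368,187),.044),('bC',(182,382),(384,368),.044),('bD',(385,425),(531,214),.044),('wheel',(284,407),(472,272),.054),('servo',(485,255),(420,85),.066),('coup',(178,182),(174,270),.061)]:
    a=ray(T,*tp(t),z);b=ray(S,*sp(s),z); print(nm,a.round(4),b.round(4),(tray(a)*1e3).round(1),(tray(b)*1e3).round(1))
E
python3 fit0.py
```

```text
top [ 0.62954     0.03346852 -0.22090648] [-0.3 -0.3  1.1 -0.7 -0.6  0.1 -0.2  0.7]
side [ 0.62642683  0.0357041  -0.22018818] [-1.2 -0.3 -0.3 -0.7  1.7 -0.6 -0.2  0.3]
both [ 0.62758671  0.03473509 -0.22022248] [-0.9  0.5  0.6 -0.  -1.   0.9 -0.7  1.6 -1.4 -0.9 -0.5 -1.1  1.2 -1.2
 -0.6 -0.6]
bA [0.5949 0.0781 0.044 ] [0.568  0.0227 0.044 ] [-41.4  35.2] [-55.5 -24.7]
x [0.5949 0.0781 0.044 ] [0.5918 0.0817 0.044 ] [-41.4  35.2] [-45.2  38. ]
bB [0.5716 0.0194 0.044 ] [0.5684 0.022  0.044 ] [-51.3 -27.2] [-54.9 -25.3]
bC [0.4997 0.1292 0.044 ] [0.4964 0.133  0.044 ] [-145.4   64.3] [-149.4   67.3]
bD [ 0.4733 -0.0009  0.044 ] [0.4707 0.0018 0.044 ] [-142.8  -68.5] [-145.9  -66.4]
wheel [0.483  0.0619 0.054 ] [0.4791 0.0633 0.054 ] [-147.    -5.1] [-151.1   -4.6]
servo [ 0.5785 -0.0636  0.066 ] [ 0.5707 -0.0516  0.066 ] [ -26.4 -106.7] [-36.7 -96.7]
coup [0.6262 0.1337 0.061 ] [0.6242 0.1349 0.061 ] [-22.9  96.3] [-25.2  97. ]
```

arm_command(
  rows=[
    [[22, -44, 0], 0.01, 0.62],
    [[22, -44, 0], 0.01, 0.62],
    [[22, -44, 0], 0.01, 0.62],
    [[22, -44, 0], 0.01, 0.62],
    [[22, -44, 0], 0.01, 0.62],
    [[22, -44, 0], 0.01, 0.62],
    [[22, -44, 0], 0.01, 0.62],
    [[22, -44, 0], 0.01, 0.62],
    [[22, -44, 0], 0.01, 0.62],
    [[22, -44, 0], 0.01, 0.62],
    [[22, -44, 0], 0.01, 0.62],
    [[22, -44, 0], 0.01, 0.62],
  ],
  squeeze=20,
)

```text
t: 1.65
tcp_pos: [0.471, 0.0603, 0.2423]
tool_rot: [0.108, 0.994, 0.0, -0.0]
force: [1.6, 0.8, -0.4]
finger_gap: 0.191
```

```bash
python3 - <<'E'
from h import *
s=manip.sense(); print(s['t'],s['q'],s['tcp_pos'],s['tool_rot'],s['finger_gap'],s['force'])
c=manip.get_calibration('wrist'); im=manip.snapshot('wrist');cv2.imwrite('pics/w1.png',im); print(c, proj(c,s['tcp_pos']))
cv2.imwrite('pics/s1.png',manip.snapshot('side'))
E
```

```text
1.65 [-1.08645787e-01  3.26590420e-01  1.79843381e+00  1.80121071e-04
  1.01662934e+00 -1.46278182e+00] [0.47095689 0.06033261 0.24225269] [ 1.08165503e-01  9.94132897e-01  7.65901619e-05 -3.04370485e-05] 0.1908622682495184 [ 1.61618735  0.79760938 -0.40412062]
{'fovy': 68.75382384092771, 'cx': 278.7116478028005, 'cy': 204.0532879428199, 'k1': -0.06301359963675977, 'R': array([[ 0.21592959,  0.97640743, -0.00171732],
       [ 0.92386735, -0.2037407 ,  0.32397354],
       [ 0.31598029, -0.07154205, -0.94606458]]), 't': array([-0.16078234, -0.46463388,  0.23676263])} [[277.51375021 277.7794924 ]]
```

View pics/w1.png

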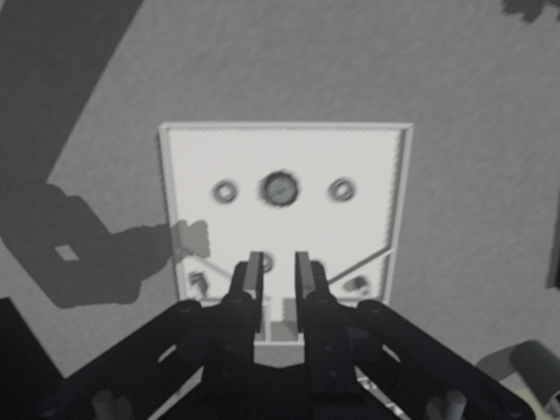

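View pics/s1.png

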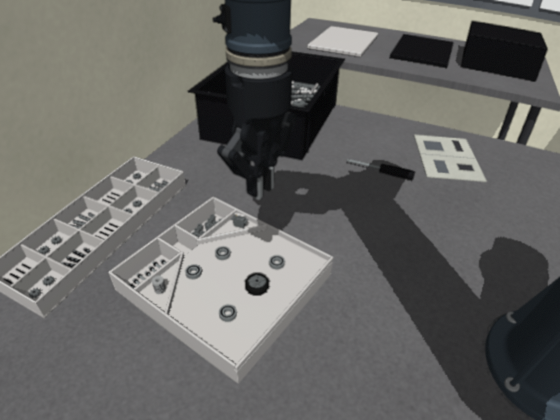

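arm_command(
  rows=[
    [[4, -4, -8], -0.181, 0.62],
    [[4, -4, -8], -0.181, 0.62],
    [[4, -4, -8], -0.181, 0.62],
    [[4, -4, -8], -0.181, 0.62],
    [[4, -4, -8], -0.181, 0.62],
    [[4, -4, -8], -0.181, 0.62],
    [[4, -4, -8], -0.181, 0.62],
    [[4, -4, -8], -0.181, 0.62],
    [[4, -4, -8], -0.181, 0.62],
    [[4, -4, -8], -0.181, 0.62],
    [[4, -4, -8], -0.181, 0.62],
    [[4, -4, -8], -0.181, 0.62],
  ],
)

```text
t: 3.25
tcp_pos: [0.518, 0.0147, 0.1459]
tool_rot: [0.931, 0.365, -0.0, -0.0]
force: [-0.1, 0.8, -0.4]
finger_gap: 0.187
```

arm_command(
  rows=[
    [[4, -4, -8], -0.181, 0.62],
    [[4, -4, -8], -0.181, 0.62],
    [[0, 0, 0], 0, 0.62],
  ],
)

```text
t: 3.62
tcp_pos: [0.5259, 0.0065, 0.1297]
tool_rot: [0.981, 0.195, -0.001, -0.0]
force: [-0.7, 0.5, -0.6]
finger_gap: 0.192
```

```bash
cat > look.py <<'E'
from h import *
import sys
s=manip.sense(); q=s['tool_rot']; from scipy.spatial.transform import Rotation as R
M=R.from_quat(q).as_matrix(); print(s['t'],s['q'].round(2),(s['tcp_pos']*1e3).round(1),'xang',np.degrees(np.arctan2(M[1,0],M[0,0])).round(1),s['finger_gap'],s['force'].round(1))
for n in sys.argv[2:]:
    c=manip.get_calibration(n); im=manip.snapshot(n);cv2.imwrite(f'pics/{n}{sys.argv[1]}.png',im)
    np.save(f'pics/{n}{sys.argv[1]}.npy',c)
    if n=='wrist': print('tip proj',proj(c,s['tcp_pos']+.011*M[:,2]), 'tcp',proj(c,s['tcp_pos']), 'cam',-np.array(c['R']).T@c['t'])
E
python3 look.py 2 wrist side
```

```text
3.625 [-0.2   0.56  1.78  0.    0.8   0.98] [525.9   6.5 129.7] xang 22.5 0.19182456158774103 [-0.7  0.5 -0.6]
tip proj [[280.11547691 265.94258649]] tcp [[280.2307279  277.31927272]] cam [0.6036458  0.03948062 0.26158177]
```

View pics/wrist2.png

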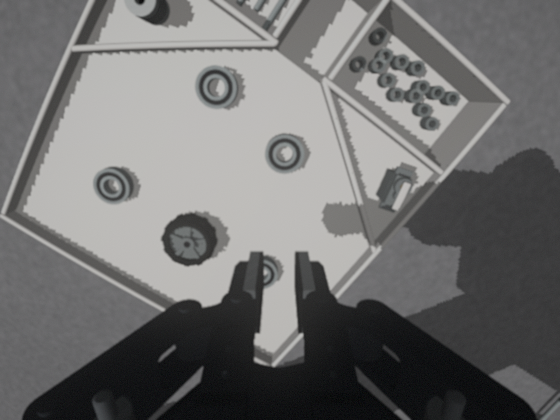

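View pics/side2.png

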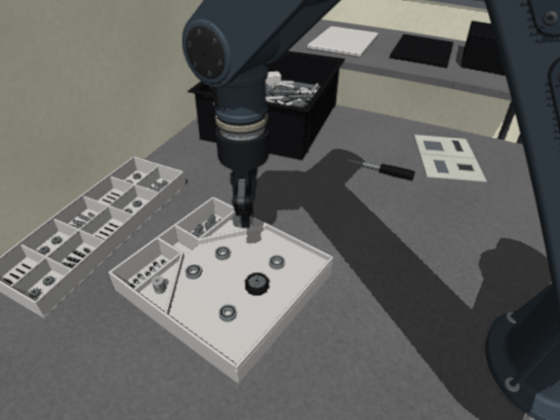

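```bash
cat > fitw.py <<'E'
from h import *
from scipy.optimize import least_squares
T=np.load('pics/wrist2.npy',allow_pickle=True).item()
L=np.array([[-.222,.132],[.068,-.132],[-.222,-.132]])
o=np.array([(5,215),(508,100),(272,366)])
def W(p,l,z): 
    l=np.atleast_2d(l);c,s=np.cos(p[2]),np.sin(p[2]); xy=l@np.array([[c,s],[-s,c]])+p[:2]
    return np.c_[xy,np.full(len(xy),z)]
r=least_squares(lambda p:(proj(T,W(p,L,.048))-o).ravel(),[.6,.1,.0]);print(r.x,r.fun.round(1))
p=r.x
print('gate posts px',proj(T,W(p,[[0,.018],[0,-.018],[0.004,.018],[.004,-.018],[-.077,-.128],[-.077,.128]],.048)).round(0).tolist())
def tray(X): 
    c,s=np.cos(p[2]),np.sin(p[2]);d=X[:2]-p[:2]; return np.array([c*d[0]+s*d[1],-s*d[0]+c*d[1]])
for n,x,z in [('A',(217,87),.044),('B',(285,153),.044),('C',(113,184),.044),('D',(264,272),.044),('wheel',(189,238),.054)]:
    a=ray(T,*x,z);print(n,(a*1e3).round(1),(tray(a)*1e3).round(1))
E
python3 fitw.py
```

```text
[ 0.62884388  0.03557707 -0.21694076] [-5.5  1.6  3.9 -0.6  0.8  2.7]
gate posts px [[276.0, 46.0], [322.0, 80.0], [280.0, 40.0], [325.0, 75.0], [373.0, 253.0], [72.0, 51.0]]
A [594.7  80.5  44. ] [-43.1  36.6]
B [571.   21.2  44. ] [-53.4 -26.5]
C [501.  131.3  44. ] [-145.4   65.9]
D [474.9  -0.7  44. ] [-142.5  -68.5]
wheel [486.4  63.8  54. ] [-145.2   -3.1]
```

arm_command(
  rows=[
    [[1.4, -3.4, -20], 0, 0.62],
    [[0, 0, -20], 0, 0.62],
    [[0, 0, -20], 0, 0.62],
    [[0, 0, -12], 0, 0.62],
    [[0, 0, -4], 0, 0.62],
    [[0, 0, -4], 0, 0.62],
    [[0, 0, 0], 0, 0.62],
  ],
)

```text
t: 4.6
tcp_pos: [0.5281, 0.0025, 0.0506]
tool_rot: [0.981, 0.194, 0.0, 0.0]
force: [-0.3, 0.0, -0.9]
finger_gap: 0.193
```

```bash
python3 look.py 3 wrist side; python3 -c "
import cv2;im=cv2.imread('pics/side3.png')[190:340,130:330];cv2.imwrite('pics/side3c.png',cv2.resize(im,None,fx=4,fy=4,interpolation=2))"
```

```text
4.6 [-0.21  0.71  1.82  0.    0.62  0.97] [528.1   2.5  50.6] xang 22.4 0.19269361322491987 [-0.3  0.  -0.9]
tip proj [[280.15775126 265.9204897 ]] tcp [[280.2750988  277.29886577]] cam [0.60559315 0.03536433 0.18256328]
```

View pics/wrist3.png

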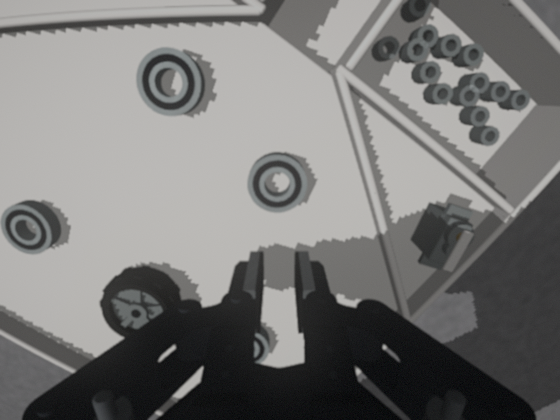

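View pics/side3c.png

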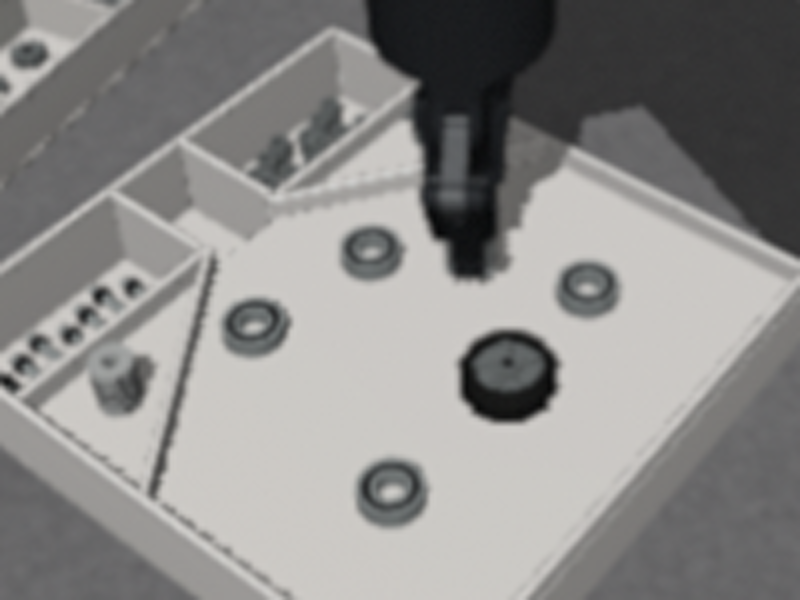

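```bash
cat > plan.py <<'E'
import numpy as np
O=np.array([628.5,35.]);Y=-0.219
def w(p): c,s=np.cos(Y),np.sin(Y); return O+np.array([c*p[0]-s*p[1],s*p[0]+c*p[1]])
def t(P): c,s=np.cos(Y),np.sin(Y); d=np.array(P)-O; return np.array([c*d[0]+s*d[1],-s*d[0]+c*d[1]])
def tcp(b,h,off=22.5): a=Y+np.radians(h); return w(b)-off*np.array([np.cos(a),np.sin(a)])
def rows(P,xang,z,keys,maxstep=6,dz=0):
    """keys: (bearing xy tray, heading deg, offset)"""
    P=np.array(P,float);a=np.radians(xang)
    b0=None
    for k in keys:
        b,h,off=np.array(k[0],float),k[1],k[2]
        if b0 is None: b0=(t(P)+off*np.array([np.cos(a-Y),np.sin(a-Y)]),np.degrees(a-Y),off)
        dist=max(np.hypot(*(b-b0[0])), np.hypot(*(tcp(b,h,off)-P)))
        st=k[3] if len(k)>3 else maxstep
        n=max(int(np.ceil(dist/st-1e-6)),int(np.ceil(abs(h-b0[1])/10)),1)
        for i in range(1,n+1):
            f=i/n; bb=b0[0]+(b-b0[0])*f; hh=b0[1]+(h-b0[1])*f; oo=b0[2]+(off-b0[2])*f
            Q=tcp(bb,hh,oo); aa=Y+np.radians(hh); d=np.round(Q-P,1); da=np.round(aa-a,3)
            print([[float(d[0]),float(d[1]),0],float(da),.62], 'tray',t(P+d).round(0)); P=P+d;a=a+da
        b0=(b,h,off)
E
python3 -c "
from plan import *
print(t([528.1,2.5]))
rows([528.1,2.5],22.4,0,[((-53,-26.5),35,24.5,8),((-30,-9.5),35,22.5),((-13,0),0,22.5,5),((5,0),0,22.5)])"
```

```text
[-90.94122263 -53.53600682]
[[6.8, 2.9, 0], 0.0, 0.62] tray [-85. -49.]
[[6.7, 3.0, 0], 0.001, 0.62] tray [-79. -45.]
[[6.8, 2.9, 0], -0.0, 0.62] tray [-73. -41.]
[[4.6, 2.1, 0], -0.0, 0.62] tray [-69. -37.]
[[4.7, 2.0, 0], -0.0, 0.62] tray [-65. -35.]
[[4.7, 2.1, 0], -0.0, 0.62] tray [-61. -31.]
[[4.6, 2.0, 0], -0.0, 0.62] tray [-57. -28.]
[[4.7, 2.1, 0], -0.0, 0.62] tray [-53. -25.]
[[4.7, 2.1, 0], -0.0, 0.62] tray [-48. -22.]
[[2.3, 3.0, 0], -0.102, 0.62] tray [-47. -19.]
[[2.6, 3.2, 0], -0.102, 0.62] tray [-45. -15.]
[[2.8, 3.2, 0], -0.102, 0.62] tray [-43. -12.]
[[3.0, 3.2, 0], -0.101, 0.62] tray [-41.  -8.]
[[3.3, 3.2, 0], -0.102, 0.62] tray [-38.  -4.]
[[3.4, 3.2, 0], -0.102, 0.62] tray [-36.  -0.]
[[4.4, -1.0, 0], 0.0, 0.62] tray [-31.  -0.]
[[4.4, -0.9, 0], 0.0, 0.62] tray [-27.   0.]
[[4.4, -1.0, 0], 0.0, 0.62] tray [-22.   0.]
[[4.4, -1.0, 0], 0.0, 0.62] tray [-18.  -0.]
```

arm_command(
  rows=[
    [[6.8, 2.9, -1.5], 0, 0.62],
    [[6.8, 2.9, 0], 0, 0.62],
    [[6.8, 2.9, 0], 0, 0.62],
    [[4.6, 2.1, 0], 0, 0.62],
    [[4.7, 2, 0], 0, 0.62],
    [[4.7, 2.1, 0], 0, 0.62],
    [[4.6, 2, 0], 0, 0.62],
    [[4.7, 2.1, 0], 0, 0.62],
    [[4.7, 2.1, 0], 0, 0.62],
  ],
)

```text
t: 5.82
tcp_pos: [0.5766, 0.0237, 0.0488]
tool_rot: [0.981, 0.194, -0.0, -0.0]
force: [-0.3, 0.3, 0.1]
finger_gap: 0.191
```

```bash
python3 look.py 4 wrist
```

```text
5.825 [-0.15  0.74  1.69  0.    0.71  1.03] [576.6  23.7  48.8] xang 22.4 0.19130321401900868 [-0.3  0.3  0.1]
tip proj [[280.12651546 265.94138539]] tcp [[280.24200001 277.3191637 ]] cam [0.65418082 0.05654951 0.18077936]
```

View pics/wrist4.png

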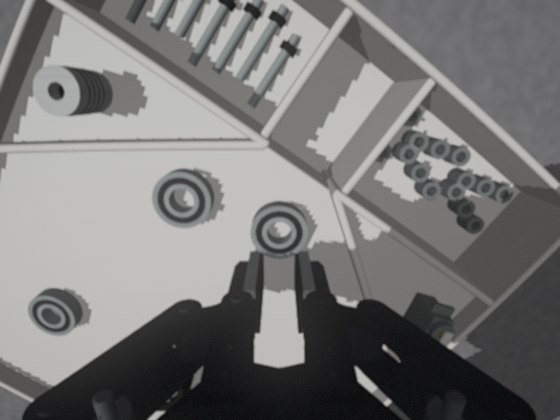

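```bash
python3 -c "
from h import *; from plan import t
c=np.load('pics/wrist4.npy',allow_pickle=True).item()
B=ray(c,280,228,.044)*1e3; print(B,t(B[:2]),np.hypot(*(B[:2]-[576.6,23.7])))
for u in [(265,143),(340,190)]: print(t(ray(c,*u,.048)[:2]*1e3))
A=ray(c,183,197,.044)*1e3; print(t(A[:2]))
"
```

```text
[599.34081111  33.20701071  44.        ] [-28.07319382  -8.08510333] 24.64807786778639
[ 2.16302699 20.93775211]
[  4.12142025 -18.63136316]
[-41.21997607  38.41310609]
```

arm_command(
  rows=[
    [[2.3, 3, 0], -0.102, 0.62],
    [[2.6, 3.2, 0], -0.102, 0.62],
    [[2.8, 3.2, 0], -0.102, 0.62],
    [[3, 3.2, 0], -0.102, 0.62],
    [[3.3, 3.2, 0], -0.102, 0.62],
    [[3.4, 3.2, 0], -0.102, 0.62],
  ],
)

```text
t: 6.62
tcp_pos: [0.5937, 0.0427, 0.0488]
tool_rot: [0.994, -0.112, -0.0, -0.0]
force: [-0.7, 0.6, 0.5]
finger_gap: 0.188
```

```bash
python3 look.py 5 wrist
```

```text
6.625 [-0.12  0.76  1.64  0.    0.74  1.68] [593.7  42.7  48.8] xang -12.9 0.18770887988648038 [-0.7  0.6  0.5]
tip proj [[280.06797518 265.32529772]] tcp [[280.20092954 276.65942722]] cam [0.67557314 0.02495777 0.18073067]
```

View pics/wrist5.png

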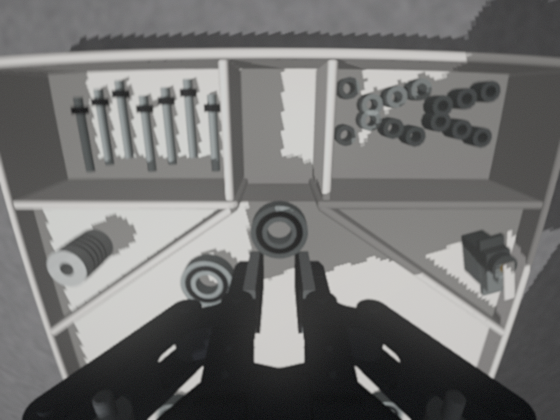

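arm_command(
  rows=[
    [[4.4, -1, 0], 0, 0.62],
    [[4.4, -1, 0], 0, 0.62],
    [[4.4, -0.9, 0], 0, 0.62],
    [[4.4, -1, 0], 0, 0.62],
    [[0, 0, 0], 0, 0.62],
    [[0, 0, 0], 0, 0.62],
  ],
)

```text
t: 7.42
tcp_pos: [0.6112, 0.0386, 0.0487]
tool_rot: [0.994, -0.11, -0.0, 0.0]
force: [-0.1, 0.1, 0.3]
finger_gap: 0.192
```

```bash
python3 look.py 6 wrist
```

```text
7.425 [-0.12  0.77  1.6  -0.    0.77  1.67] [611.2  38.6  48.7] xang -12.7 0.19204669821890288 [-0.1  0.1  0.3]
tip proj [[280.11740875 265.31789755]] tcp [[280.2528341  276.65169331]] cam [0.69308782 0.02118504 0.18072229]
```

View pics/wrist6.png

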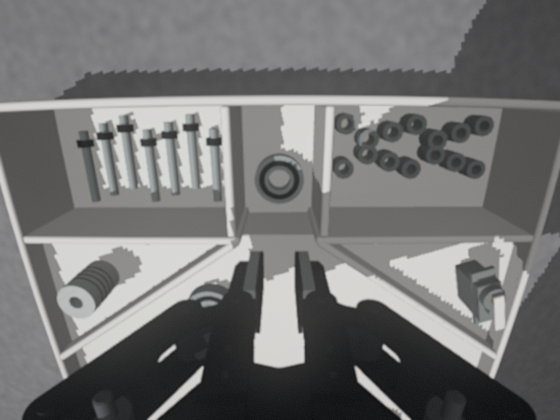

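```bash
python3 -c "
from h import *; from plan import *
c=np.load('pics/wrist6.npy',allow_pickle=True).item()
print(t(ray(c,278,177,.012)[:2]*1e3))
rows([611.2,38.6],-12.7,0,[((-42,37.5),-45,36,25)])
print('push')
rows(tcp((-42,37.5),-45,36),-12.55-45,0,[((-42,37.5),-45,26,6),((-27,11),-45,23,5),((-13,0),0,23,5),((5,0),0,23,4.5)])"
```

```text
[23.97762405  0.75907494]
[[-8.5, 15.4, 0], -0.157, 0.62] tray [-29.  13.]
[[-7.6, 15.0, 0], -0.156, 0.62] tray [-40.  26.]
[[-6.9, 14.7, 0], -0.157, 0.62] tray [-50.  39.]
[[-6.2, 14.0, 0], -0.156, 0.62] tray [-59.  51.]
[[-5.7, 13.4, 0], -0.157, 0.62] tray [-67.  63.]
push
[[2.7, -4.2, 0], 0.0, 0.62] tray [-64.  59.]
[[2.7, -4.2, 0], 0.0, 0.62] tray [-60.  56.]
[[1.5, -4.6, 0], 0.0, 0.62] tray [-58.  52.]
[[1.5, -4.5, 0], 0.0, 0.62] tray [-55.  48.]
[[1.5, -4.5, 0], 0.0, 0.62] tray [-53.  44.]
[[1.5, -4.5, 0], 0.0, 0.62] tray [-51.  40.]
[[1.5, -4.6, 0], 0.0, 0.62] tray [-48.  35.]
[[1.5, -4.5, 0], 0.0, 0.62] tray [-46.  31.]
[[1.5, -4.5, 0], 0.0, 0.62] tray [-43.  27.]
[[-0.6, -4.1, 0], 0.131, 0.62] tray [-43.  23.]
[[-0.3, -4.3, 0], 0.131, 0.62] tray [-42.  19.]
[[0.0, -4.7, 0], 0.131, 0.62] tray [-41.  14.]
[[0.3, -4.9, 0], 0.131, 0.62] tray [-40.  10.]
[[0.7, -5.0, 0], 0.131, 0.62] tray [-38.   5.]
[[1.0, -5.2, 0], 0.13, 0.62] tray [-36.  -0.]
[[3.5, -0.8, 0], 0.0, 0.62] tray [-32.  -0.]
[[3.6, -0.8, 0], 0.0, 0.62] tray [-29.  -0.]
[[3.5, -0.7, 0], 0.0, 0.62] tray [-25.   0.]
[[3.5, -0.8, 0], 0.0, 0.62] tray [-22.   0.]
[[3.5, -0.8, 0], 0.0, 0.62] tray [-18.  -0.]
```

arm_command(
  rows=[
    [[0, 0, 20], 0, 0.62],
    [[0, 0, 18], 0, 0.62],
    [[-8.5, 15.4, 0], -0.157, 0.62],
    [[-7.6, 15, 0], -0.157, 0.62],
    [[-6.9, 14.7, 0], -0.157, 0.62],
    [[-6.2, 14, 0], -0.156, 0.62],
    [[-5.7, 13.4, 0], -0.156, 0.62],
    [[0, 0, 0], 0, 0.62],
  ],
)

```text
t: 8.48
tcp_pos: [0.5765, 0.112, 0.0883]
tool_rot: [0.877, -0.48, 0.001, -0.0]
force: [-0.3, -0.5, -0.5]
finger_gap: 0.19
```

```bash
python3 look.py 7 wrist
```

```text
8.475 [0.   0.69 1.65 0.   0.8  2.57] [576.5 112.   88.3] xang -57.3 0.1903584163179364 [-0.3 -0.5 -0.5]
tip proj [[279.30331036 264.82018246]] tcp [[279.39021625 276.11246282]] cam [0.62157513 0.04234784 0.22035738]
```

View pics/wrist7.png

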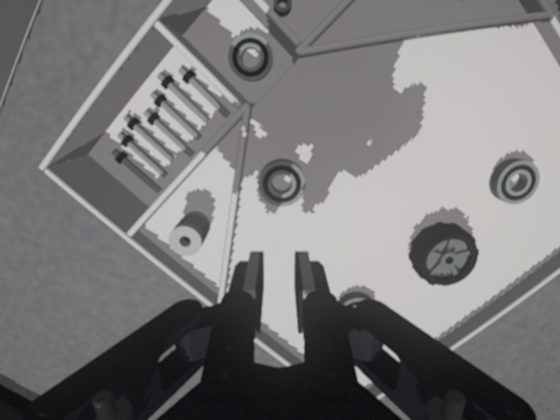

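arm_command(
  rows=[
    [[0, 0, -16], 0, 0.62],
    [[0, 0, -14], 0, 0.62],
    [[0, 0, -6], 0, 0.62],
    [[0, 0, -3.5], 0, 0.62],
    [[2.7, -4.2, 0], 0, 0.62],
    [[2.7, -4.2, 0], 0, 0.62],
    [[1.5, -4.6, 0], 0, 0.62],
    [[1.5, -4.5, 0], 0, 0.62],
    [[1.5, -4.5, 0], 0, 0.62],
    [[1.5, -4.5, 0], 0, 0.62],
    [[1.5, -4.6, 0], 0, 0.62],
    [[1.5, -4.5, 0], 0, 0.62],
  ],
)

```text
t: 10.02
tcp_pos: [0.5909, 0.0753, 0.0474]
tool_rot: [0.877, -0.481, -0.0, -0.0]
force: [-1.0, 1.1, 1.8]
finger_gap: 0.191
```

```bash
python3 look.py 8 wrist
```

```text
10.025 [-0.06  0.76  1.64  0.    0.74  2.51] [590.9  75.3  47.4] xang -57.5 0.19113693290999273 [-1.   1.1  1.8]
tip proj [[279.30532838 264.79985497]] tcp [[279.39281186 276.09271269]] cam [0.63593022 0.00551446 0.17933174]
```

View pics/wrist8.png

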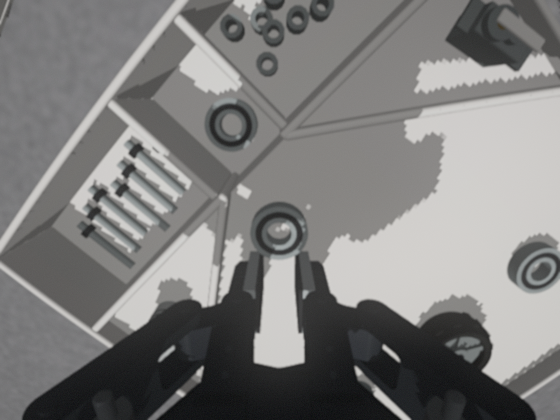

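```bash
python3 -c "
from h import *; from plan import *
c=np.load('pics/wrist8.npy',allow_pickle=True).item()
B=ray(c,278,229,.044)[:2]*1e3;print(t(B),np.hypot(*(B-[590.9,75.3])))
for u in [(222,200),(284,131)]: print(t(ray(c,*u,.048)[:2]*1e3))
rows([590.9,75.3],-57.5,0,[((-29,6),-45,23,5),((-13,0),0,23,5),((5,0),0,23,4.5)])"
```

```text
[-28.05219285  14.69778954] 23.963037740866753
[ 1.10296794 21.23324427]
[  2.94864899 -19.96193441]
[[-0.9, -4.4, 0], -0.0, 0.62] tray [-45.  27.]
[[-0.8, -4.3, 0], -0.001, 0.62] tray [-45.  22.]
[[-0.1, -4.1, 0], 0.157, 0.62] tray [-44.  18.]
[[0.4, -4.4, 0], 0.157, 0.62] tray [-43.  14.]
[[0.8, -4.9, 0], 0.157, 0.62] tray [-41.   9.]
[[1.3, -5.1, 0], 0.157, 0.62] tray [-39.   5.]
[[1.8, -5.3, 0], 0.158, 0.62] tray [-36.  -0.]
[[4.4, -1.0, 0], -0.0, 0.62] tray [-31.  -0.]
[[4.3, -0.9, 0], -0.0, 0.62] tray [-27.   0.]
[[4.4, -1.0, 0], -0.0, 0.62] tray [-23.   0.]
[[4.4, -1.0, 0], -0.0, 0.62] tray [-18.  -0.]
```

arm_command(
  rows=[
    [[0.4, -4.4, 1.3], 0, 0.62],
    [[0, -4.3, 0], 0.02, 0.62],
    [[-0.1, -4.1, 0], 0.153, 0.62],
    [[0.4, -4.4, 0], 0.153, 0.62],
    [[0.8, -4.9, 0], 0.153, 0.62],
    [[1.2, -5.1, 0], 0.153, 0.62],
    [[1.2, -4.8, 0], 0.153, 0.62],
  ],
)

```text
t: 10.95
tcp_pos: [0.5946, 0.043, 0.0484]
tool_rot: [0.994, -0.107, -0.0, 0.0]
force: [-0.5, 0.7, -0.2]
finger_gap: 0.189
```

```bash
python3 look.py 9 wrist
```

```text
10.95 [-0.11  0.76  1.64 -0.    0.74  1.67] [594.6  43.   48.4] xang -12.2 0.1894366980785564 [-0.5  0.7 -0.2]
tip proj [[280.12037624 265.3098498 ]] tcp [[280.25589463 276.6475923 ]] cam [0.67663018 0.02622943 0.18037871]
```

View pics/wrist9.png

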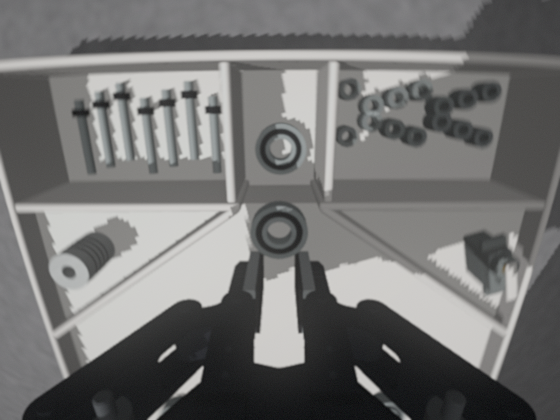

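arm_command(
  rows=[
    [[4.4, -1, 0], 0, 0.62],
    [[4.4, -1, 0], 0, 0.62],
    [[4.4, -0.9, 0], 0, 0.62],
    [[4.4, -1, 0], 0, 0.62],
    [[0, 0, 0], 0, 0.62],
    [[0, 0, 0], 0, 0.62],
  ],
)

```text
t: 11.75
tcp_pos: [0.6122, 0.0397, 0.0486]
tool_rot: [0.994, -0.109, -0.0, 0.0]
force: [-0.1, -0.2, 0.7]
finger_gap: 0.184
```

```bash
python3 look.py 10 wrist
```

```text
11.75 [-0.12  0.78  1.59 -0.    0.77  1.67] [612.2  39.7  48.6] xang -12.6 0.18420570058945054 [-0.1 -0.2  0.7]
tip proj [[280.07330728 265.27351035]] tcp [[280.20637057 276.60956964]] cam [0.6941021  0.02241931 0.18051559]
```

View pics/wrist10.png

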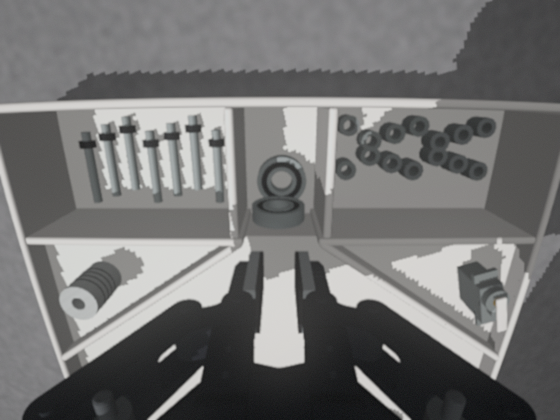

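arm_command(
  rows=[
    [[0, 0, 20], 0, 0.62],
    [[0, 0, 20], 0, 0.62],
    [[-20, 4, 10], 0, 0.62],
    [[-30, 7, 10], 0, 0.62],
    [[-30, 7, 0], 0, 0.62],
  ],
)

```text
t: 12.42
tcp_pos: [0.5326, 0.0578, 0.1109]
tool_rot: [0.994, -0.109, 0.002, -0.0]
force: [0.2, -1.3, -0.0]
finger_gap: 0.191
```

```bash
python3 look.py 11 wrist side; python3 -c "
import cv2;im=cv2.imread('pics/side11.png')[190:340,100:300];cv2.imwrite('pics/side11c.png',cv2.resize(im,None,fx=4,fy=4,interpolation=2))
im=cv2.imread('pics/wrist11.png')[0:200,180:400];cv2.imwrite('pics/wrist11c.png',cv2.resize(im,None,fx=3,fy=3,interpolation=2))"
```

```text
12.425 [-0.1   0.6   1.77  0.    0.76  1.69] [532.6  57.8 110.9] xang -12.6 0.19082783894583363 [ 0.2 -1.3 -0. ]
tip proj [[280.06241074 265.30654297]] tcp [[280.19514252 276.64206177]] cam [0.61397769 0.04048232 0.24316789]
```

View pics/side11c.png

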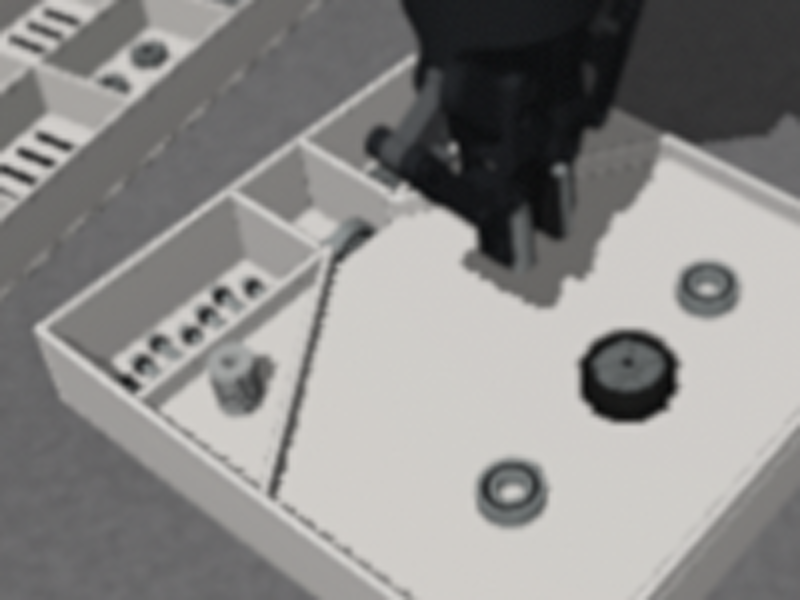

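View pics/wrist11c.png

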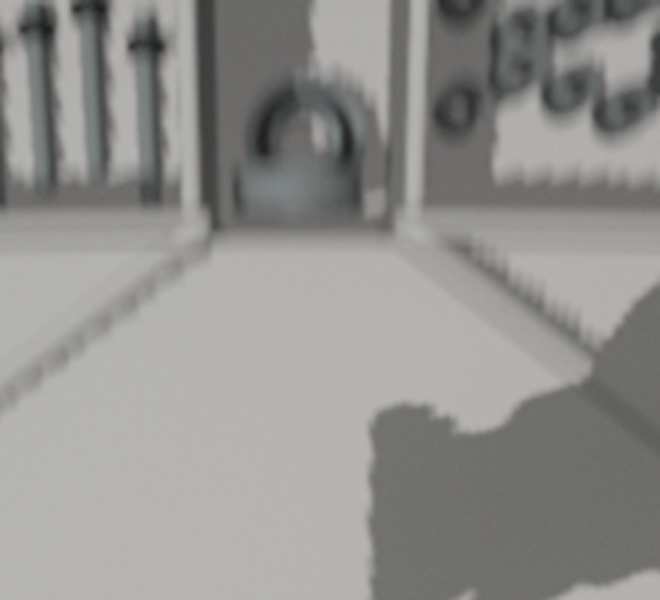

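```bash
python3 -c "
from h import *; from plan import *
th=np.linspace(0,2*np.pi,60)
def ring(cx,cy,cz,til,off,r=14):
    # axis dir tilted: til=deg elevation of axis from +x
    a=np.radians(til); ax=np.array([np.cos(a),0,np.sin(a)]); u=np.array([0,1,0]); v=np.cross(ax,u)
    P=np.array([cx,cy,cz])+ax*off+r*(np.cos(th)[:,None]*u+np.sin(th)[:,None]*v)
    return np.array([[*w(p[:2]),p[2]] for p in P])/1e3
out=[]
for n in (10,11):
  c=np.load(f'pics/wrist{n}.npy',allow_pickle=True).item()
  for (cx,cz,til) in [(5,18,0),(6,26,15)]:
    im=cv2.imread(f'pics/wrist{n}.png')
    big=cv2.resize(im,None,fx=4,fy=4,interpolation=2)
    for off,col in((4,(0,0,255)),(-4,(0,255,0))):
      cv2.polylines(big,[((proj(c,ring(cx,1,cz,til,off))+.5)*4).astype(int)],True,col,1)
    bb=np.array([[*w(p),.012] for p in np.c_[24+14*np.cos(th),.8+14*np.sin(th)]]);bb[:,:2]/=1e3
    cv2.polylines(big,[((proj(c,bb)+.5)*4).astype(int)],True,(255,0,0),1)
    x0,y0=(230,130) if n==10 else (230,0)
    out.append(big[y0*4:(y0+70 if n==11 else y0+110)*4,x0*4:(x0+100)*4][:280 if n==11 else 440])
print([o.shape for o in out])
cv2.imwrite('pics/cmp.png',np.hstack(out[:2]));cv2.imwrite('pics/cmp2.png',np.hstack(out[2:]))
"
```

```text
[(440, 400, 3), (440, 400, 3), (280, 400, 3), (280, 400, 3)]
```

View pics/cmp.png

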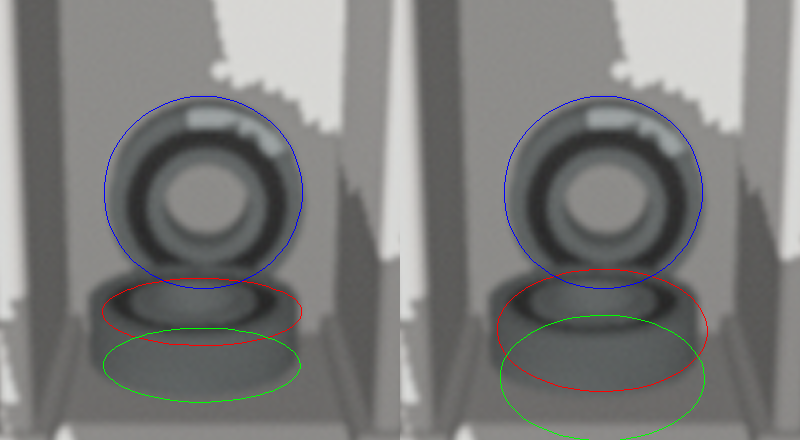

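View pics/cmp2.png

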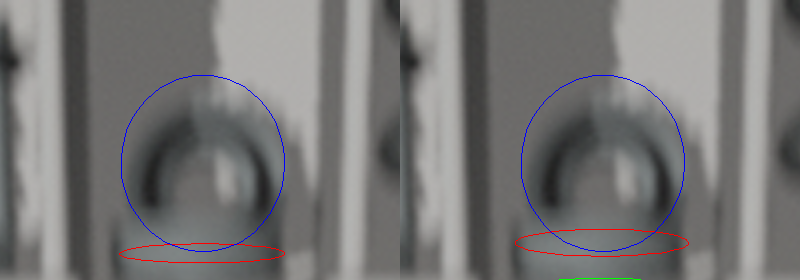

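```bash
python3 -c "
from h import *; from plan import *
c=manip.get_calibration('top')
rows([532.6,57.8],-12.6,0,[((-146,66),-27,40,25)])
"
```

```text
[[-13.3, 20.0, 0], -0.094, 0.62] tray [-116.   18.]
[[-12.9, 20.0, 0], -0.094, 0.62] tray [-133.   35.]
[[-12.6, 19.8, 0], -0.094, 0.62] tray [-149.   51.]
[[-12.3, 19.6, 0], -0.094, 0.62] tray [-166.   68.]
[[-12.0, 19.4, 0], -0.094, 0.62] tray [-182.   84.]
```

arm_command(
  rows=[
    [[-13.3, 20, 0], -0.05, 0.62],
    [[-12.9, 20, 0], -0.05, 0.62],
    [[-12.6, 19.8, 0], -0.05, 0.62],
    [[-12.3, 19.6, 0], -0.05, 0.62],
    [[-12, 19.4, -10], -0.05, 0.62],
    [[0, 0, -10], 0, 0.62],
    [[0, 0, 0], 0, 0.62],
  ],
)

```text
t: 13.4
tcp_pos: [0.4703, 0.1561, 0.0884]
tool_rot: [0.973, -0.232, 0.0, 0.0]
force: [-0.1, 0.0, 0.5]
finger_gap: 0.19
```

```bash
python3 look.py 12 wrist
```

```text
13.4 [ 0.09  0.61  1.88 -0.    0.65  2.13] [470.3 156.1  88.4] xang -26.8 0.19034993166791395 [-0.1  0.   0.5]
tip proj [[279.89632529 265.07810473]] tcp [[280.02213702 276.39637258]] cam [0.54502282 0.1192252  0.22040684]
```

View pics/wrist12.png

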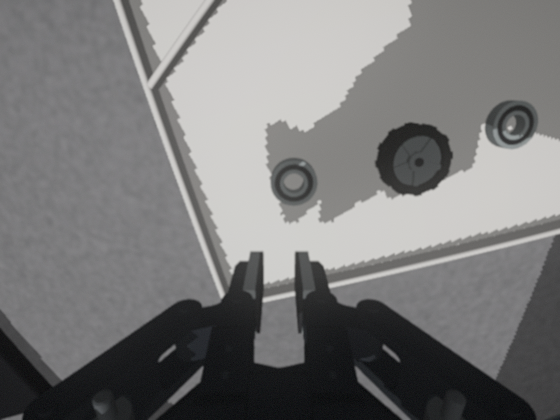

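```bash
python3 -c "
from h import *; from plan import *
c=np.load('pics/wrist12.npy',allow_pickle=True).item()
C=ray(c,294,181,.044)[:2]*1e3;print(C,t(C),t([470.3,156.1]))
print(t(ray(c,150,86,.048)[:2]*1e3),t(ray(c,225,299,.048)[:2]*1e3))
C=t(C)
rows([470.3,156.1],-26.8,0,[(C,-26,36,25)])
print()
rows(tcp(C,-26,36),-12.55-26,0,[(C,-26,25.5,6),((-26,6),-26,23.5,8),((-12,.7),0,23.5,5)])
"
```

```text
[499.58744624 131.72722274] [-146.84784101   66.41019295] [-180.73083619   83.83802747]
[-75.57284123 128.51393587] [-213.51435745  129.98719612]
[[0.4, -0.9, 0], -0.103, 0.62] tray [-180.   83.]
[[0.7, -1.0, 0], -0.102, 0.62] tray [-179.   82.]

[[4.1, -3.3, 0], 0.0, 0.62] tray [-174.   80.]
[[4.1, -3.2, 0], 0.0, 0.62] tray [-170.   78.]
[[5.9, -4.8, 0], 0.0, 0.62] tray [-163.   74.]
[[5.9, -4.9, 0], 0.0, 0.62] tray [-156.   71.]
[[5.9, -4.8, 0], 0.0, 0.62] tray [-149.   67.]
[[6.0, -4.8, 0], 0.0, 0.62] tray [-142.   64.]
[[5.9, -4.8, 0], 0.0, 0.62] tray [-136.   61.]
[[5.9, -4.8, 0], 0.0, 0.62] tray [-129.   57.]
[[5.9, -4.8, 0], 0.0, 0.62] tray [-122.   54.]
[[5.9, -4.8, 0], 0.0, 0.62] tray [-115.   50.]
[[5.9, -4.8, 0], 0.0, 0.62] tray [-108.   47.]
[[5.9, -4.8, 0], 0.0, 0.62] tray [-102.   44.]
[[5.9, -4.8, 0], 0.0, 0.62] tray [-95.  40.]
[[5.9, -4.8, 0], 0.0, 0.62] tray [-88.  37.]
[[6.0, -4.8, 0], 0.0, 0.62] tray [-81.  33.]
[[5.9, -4.8, 0], 0.0, 0.62] tray [-74.  30.]
[[5.9, -4.8, 0], 0.0, 0.62] tray [-68.  27.]
[[5.9, -4.8, 0], 0.0, 0.62] tray [-61.  23.]
[[5.9, -4.8, 0], 0.0, 0.62] tray [-54.  20.]
[[5.9, -4.8, 0], 0.0, 0.62] tray [-47.  16.]
[[1.6, -4.2, 0], 0.113, 0.62] tray [-45.  13.]
[[1.8, -4.4, 0], 0.114, 0.62] tray [-42.   9.]
[[2.2, -4.5, 0], 0.113, 0.62] tray [-39.   5.]
[[2.4, -4.7, 0], 0.114, 0.62] tray [-35.   1.]
```

arm_command(
  rows=[
    [[0.4, -0.9, -10], -0.103, 0.62],
    [[0.7, -1, -14], -0.102, 0.62],
    [[0, 0, -9], 0, 0.62],
    [[0, 0, -6], 0, 0.62],
    [[0, 0, 0], 0, 0.62],
    [[4.1, -3.3, 0], 0, 0.62],
    [[4.1, -3.3, 0], 0, 0.62],
    [[4, -3.3, 0], 0, 0.62],
    [[5.9, -4.8, 0], 0, 0.62],
    [[5.9, -4.8, 0], 0, 0.62],
    [[5.9, -4.8, 0], 0, 0.62],
  ],
)

```text
t: 14.82
tcp_pos: [0.5007, 0.1299, 0.0496]
tool_rot: [0.944, -0.331, 0.0, -0.0]
force: [-0.1, 0.7, 0.4]
finger_gap: 0.19
```

```bash
python3 look.py 13 wrist
```

```text
14.825 [0.04 0.7  1.84 0.   0.6  2.28] [500.7 129.9  49.6] xang -38.6 0.19003713686353244 [-0.1  0.7  0.4]
tip proj [[279.69300968 264.95329294]] tcp [[279.80719356 276.26074048]] cam [0.56620093 0.07846694 0.18160625]
```

View pics/wrist13.png

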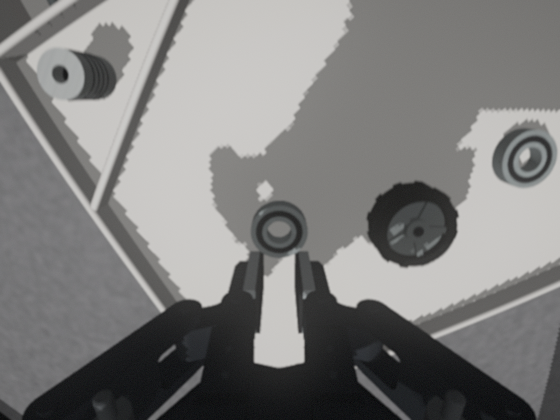

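```bash
python3 -c "
from plan import *
rows([500.7,129.9],-38.6,0,[((-28,7),-26,23.5,9)])"|sed -n '1p;$=;$p'
```

```text
[[7.0, -5.6, 0], 0.0, 0.62] tray [-137.   61.]
12
[[7.0, -5.6, 0], -0.0, 0.62] tray [-49.  17.]
```

arm_command(
  rows=[
    [[7, -5.6, 0], 0, 0.62],
    [[7, -5.6, 0], 0, 0.62],
    [[7, -5.6, 0], 0, 0.62],
    [[7, -5.6, 0], 0, 0.62],
    [[7, -5.6, 0], 0, 0.62],
    [[7, -5.6, 0], 0, 0.62],
    [[7, -5.6, 0], 0, 0.62],
    [[7, -5.6, 0], 0, 0.62],
    [[7, -5.6, 0], 0, 0.62],
    [[7, -5.6, 0], 0, 0.62],
    [[5, -4, 0], 0, 0.62],
    [[4, -3.2, 0], 0, 0.62],
  ],
)

```text
t: 16.38
tcp_pos: [0.5794, 0.0668, 0.0496]
tool_rot: [0.944, -0.331, -0.0, -0.0]
force: [0.1, -0.5, 0.8]
finger_gap: 0.192
```

```bash
python3 look.py 14 wrist
```

```text
16.375 [-0.08  0.75  1.67  0.    0.72  2.17] [579.4  66.8  49.6] xang -38.6 0.19176018579875848 [ 0.1 -0.5  0.8]
tip proj [[279.69669106 265.00170955]] tcp [[279.81048402 276.3093223 ]] cam [0.64502865 0.01538848 0.18155405]
```

View pics/wrist14.png

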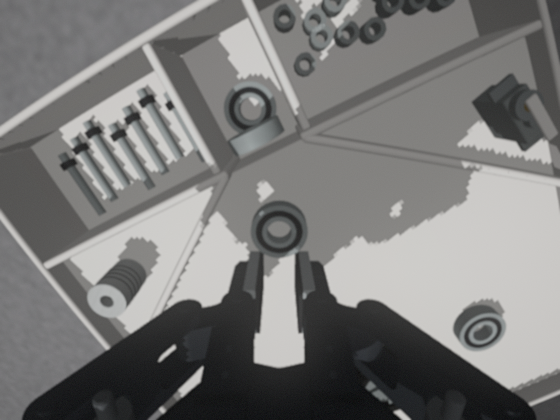

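```bash
python3 -c "
from plan import *
print(t([579.4,66.8]))
rows([579.4,66.8],-38.6,0,[((-27,4),-20,23.5,5),((-14,.7),0,23.5,5)])"
```

```text
[-54.83592089  20.37331049]
[[1.2, -3.1, 0], 0.035, 0.62] tray [-53.  18.]
[[1.3, -3.1, 0], 0.035, 0.62] tray [-51.  15.]
[[1.3, -3.2, 0], 0.036, 0.62] tray [-49.  12.]
[[2.0, -3.3, 0], 0.087, 0.62] tray [-46.   9.]
[[2.1, -3.3, 0], 0.087, 0.62] tray [-44.   6.]
[[2.3, -3.5, 0], 0.087, 0.62] tray [-41.   4.]
[[2.4, -3.5, 0], 0.088, 0.62] tray [-38.   1.]
```

arm_command(
  rows=[
    [[1.8, -3, 0], 0.035, 0.62],
    [[1.6, -3.1, 0], 0.035, 0.62],
    [[1.3, -3.2, 0], 0.036, 0.62],
    [[1.8, -3.3, 0], 0.087, 0.62],
    [[2, -3.3, 0], 0.087, 0.62],
    [[2, -3.5, 0], 0.087, 0.62],
    [[2.2, -3.5, 0], 0.087, 0.62],
  ],
)

```text
t: 17.3
tcp_pos: [0.5916, 0.0442, 0.0496]
tool_rot: [0.994, -0.108, -0.0, -0.0]
force: [-0.0, -0.3, -0.1]
finger_gap: 0.189
```

```bash
python3 look.py 15 wrist
```

```text
17.3 [-0.11  0.76  1.65  0.    0.74  1.67] [591.6  44.2  49.6] xang -12.4 0.1894753225163156 [-0.  -0.3 -0.1]
tip proj [[280.0655235  265.36244952]] tcp [[280.19802798 276.70205633]] cam [0.67365408 0.02709198 0.18150795]
```

View pics/wrist15.png

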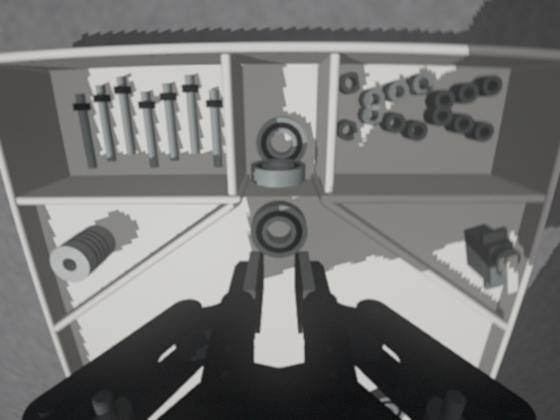

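arm_command(
  rows=[
    [[4.4, -1, 0], 0, 0.62],
    [[4.4, -1, 0], 0, 0.62],
    [[4.4, -0.9, 0], 0, 0.62],
    [[4.4, -1, 0], 0, 0.62],
    [[2, -0.5, 0], 0, 0.62],
    [[0, 0, 0], 0, 0.62],
  ],
)

```text
t: 18.1
tcp_pos: [0.6117, 0.0397, 0.0496]
tool_rot: [0.994, -0.11, 0.0, -0.0]
force: [-0.1, 0.1, -0.4]
finger_gap: 0.19
```

```bash
python3 look.py 16 wrist
```

```text
18.1 [-0.12  0.77  1.59  0.    0.77  1.67] [611.7  39.7  49.6] xang -12.6 0.18960980244246056 [-0.1  0.1 -0.4]
tip proj [[280.06643703 265.33805615]] tcp [[280.19916162 276.67550922]] cam [0.69358113 0.02231448 0.18161009]
```

View pics/wrist16.png

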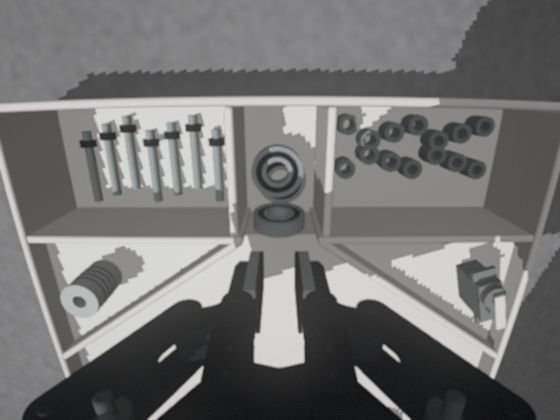

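arm_command(
  rows=[
    [[0, 0, 20], 0, 0.62],
    [[0, 0, 20], 0, 0.62],
    [[0, 0, 20], 0, 0.62],
    [[-10, 2, 20], 0, 0.62],
    [[0, 0, 0], 0, 0.62],
  ],
)

```text
t: 18.77
tcp_pos: [0.6023, 0.0419, 0.1323]
tool_rot: [0.994, -0.11, 0.002, -0.0]
force: [-0.1, -0.0, 0.5]
finger_gap: 0.191
```

```bash
python3 look.py 17 wrist side; python3 -c "
import cv2;im=cv2.imread('pics/side17.png')[190:340,100:300];cv2.imwrite('pics/side17c.png',cv2.resize(im,None,fx=4,fy=4,interpolation=2))
im=cv2.imread('pics/wrist16.png')[100:250,200:360];cv2.imwrite('pics/wrist16c.png',cv2.resize(im,None,fx=4,fy=4,interpolation=2))"
```

```text
18.775 [-0.12  0.64  1.59  0.    0.91  1.68] [602.3  41.9 132.3] xang -12.6 0.19084187742842265 [-0.1 -0.   0.5]
tip proj [[280.08383367 265.32783113]] tcp [[280.21775623 276.662473  ]] cam [0.68359208 0.02457322 0.26468807]
```

View pics/wrist17.png

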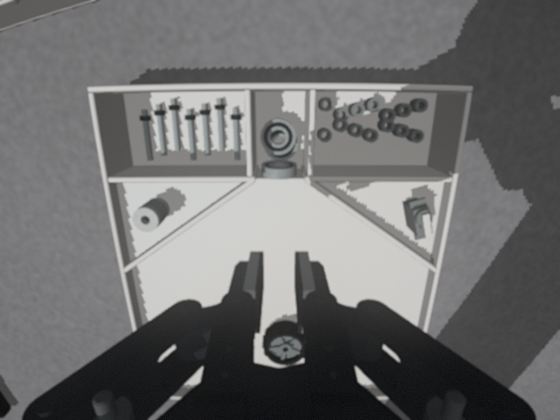

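View pics/side17c.png

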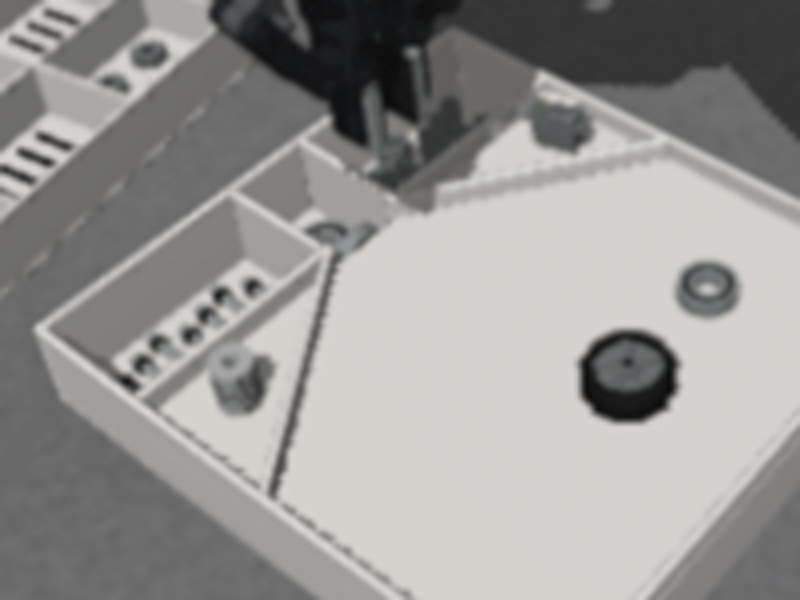

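View pics/wrist16c.png

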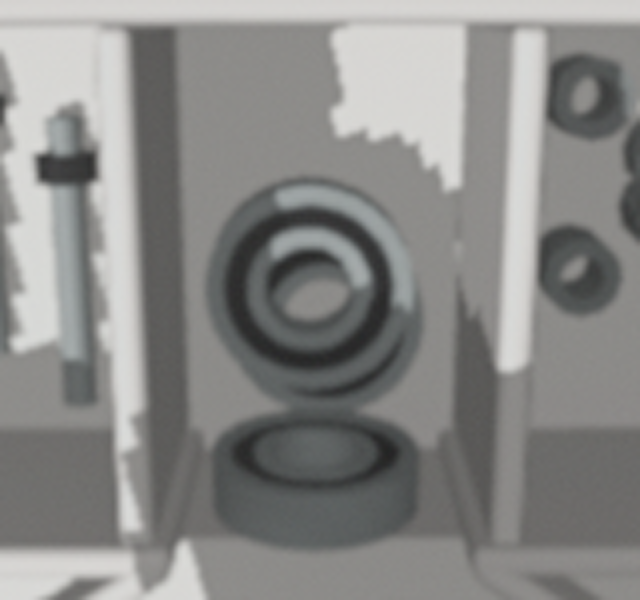

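```bash
python3 -c "
from h import *; from plan import *
th=np.linspace(0,2*np.pi,60)
def ring(cx,cy,cz,til,off,r=14):
    a=np.radians(til); ax=np.array([np.cos(a),0,np.sin(a)]); u=np.array([0,1,0]); v=np.cross(ax,u)
    P=np.array([cx,cy,cz])+ax*off+r*(np.cos(th)[:,None]*u+np.sin(th)[:,None]*v)
    return np.array([[*w(p[:2]),p[2]] for p in P])/1e3
out=[]
c=np.load('pics/wrist16.npy',allow_pickle=True).item()
im=cv2.imread('pics/wrist16.png')
for (cx,cz,til) in [(4.5,18,0),(5,22,5)]:
    big=cv2.resize(im,None,fx=4,fy=4,interpolation=2)
    dx=1.5 # calibrate to deck edge
    for off,col in((4,(0,0,255)),(-4,(0,255,0))):
      cv2.polylines(big,[((proj(c,ring(cx,1,cz,til,off))+.5)*4).astype(int)],True,col,1)
    e=np.array([[*w(p),36] for p in [(0,-18),(0,18)]])/1e3
    cv2.polylines(big,[((proj(c,e)+.5)*4).astype(int)],True,(255,0,255),1)
    out.append(big[130*4:250*4,230*4:330*4])
cv2.imwrite('pics/cmp3.png',np.hstack(out))
"
```

```text
(no output)
```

View pics/cmp3.png

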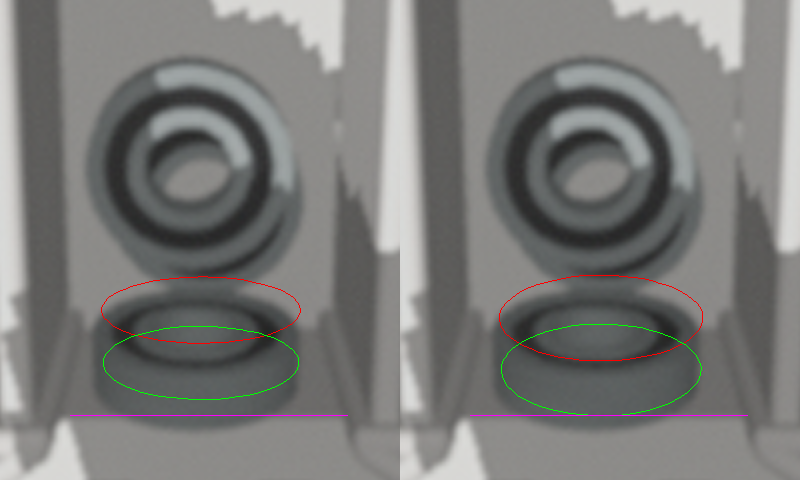

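```bash
python3 -c "
from station import manip
print(manip.sense()['t'],manip.sense()['force']); print(manip.sign_off())"
```

```text
18.875 [-1.19502824 -1.69737204 -0.7530579 ]
the job is handed in; nothing more can be done
None
```

I swept three bearings through the gate one at a time and handed the job in at 18.9 s. Each was down in the slot before the next went through. I pushed them with a half-closed two-finger cradle and did not pinch or lift any. The fourth bearing, on the deck's right side (about tray x -143, y -68 mm), was not touched.

**Last camera checks:**
- **Slot:** one bearing lies flat on the floor, the third lies flat on top of it, and the second stands upright against the deck-side wall. I put the upright one's centre at about x 4–7 mm and z 18–24 mm. That is within the limits (34 mm from the slot's middle, below 34 mm high), but it is the least certain of the three.
- **Other parts:** the wheel, coupling and servo looked unmoved. I did not photograph the screwdriver again at the end, but the arm never went near it.
- **Arm:** it was held clear above the tray when I handed in.

**Readings that disagreed:** the cameras differed by 2–4 mm on most absolute positions and by more on the servo. Where possible I steered by the wrist pictures relative to the gate. Wrist forces read after each move never exceeded about 2 N; while I was behind the second bearing, a fingertip may have brushed the deck, so I raised the tool 1.3 mm.

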